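Pack the flange kit into its caddy

ROBOT

A 6-joint arm with a two-finger parallel gripper is mounted at the origin on a cart in front of the work surface, level with it; the furniture and walls round the work are solid. World frame = base frame: x ahead of the robot, y to its left, z up, the work surface at z = 0. Lengths are in m, angles in rad, forces in N, time in s.
With the tool pointing down it reaches from about 0.375 to 0.9 m from the base axis. Payload 3.1 kg.
Tool frame: the origin (TCP) lies at the centre of the arm's flange, where the gripper is bolted on; the fingertips stand 173 mm ahead of it and the grasp point (between the pads) lies 155 mm ahead of it; z points along the fingers, y is the line along which they close (so a half turn about z gives the same grasp; the last joint's range is limited). The gripper opens to 85 mm and grips with 20 to 120 N. Pads are 22 mm wide; open, the fingers measure 114 mm over their backs; the gripper's body (76 mm by 85 mm) begins 54 mm behind the grasp point. The pads swing forward as they close: fully open they stand 13 mm farther back than shut.
Start: joints at [1.123, 0.527, 1.433, -0, 1.181, -0.178], TCP at [0.167, 0.602, 0.405] pointing down, gripper open.
Joint ranges: [-3.08, 3.08], [-0.75, 2.2], [0.22, 2.44], [-1.43, 4.57], [0, 2.65], [-2.85, 2.85]. Speed limits (rad/s): [2.79, 2.79, 3.14, 3.14, 3.14, 3.14].

INTERFACE

Orientations are given as a unit quaternion [w, x, y, z].
In Python, from workcell import state, camera, sign_off, look_for, regions_of, pinpoint gives the robot as it stands.
- The arm moves only by the tool servo_tool, never from a script. Its argument "increments" is a list of rows, each a list of 2 entries, a list of its own where there are three numbers: the shift along the world's x, y, z in mm, then the turn, a rotation vector about the world's x, y, z in degrees. In form: [[[dx, dy, dz], [rx, ry, rz]], ...]. A call has 1 to 8 rows; each row shifts and turns the commanded pose from where the row before left it; what a row does not reach is not made up. A row lasts 1/10 s, in which the tool goes at most 50 mm and 8.59 degrees, less where a joint would pass 70% of its speed; a pose out of reach is approached as far as the arm can. A call is refused whole if a number of a shift passes 50 or a number of a turn 8.59, either way. A call with a gripper value outside its range is refused whole. "jaw" is the closure, from 0 (fully open) to 1 (shut), set as the call begins (left out, the last holds). The fingers move at their own pace and stop on an object; the grip force is fixed at half the most. Time passes only in rows, so rows that do not move let the fingers close. It gives the time, the measured TCP pose, the force, the opening and the grip force at its end, in the units of the state.
- state(): the state, without advancing time (a new reading comes with each control period).
- camera(name): name is "side" or "top"; returns a dict with "color" (480x640x3 uint8, red, green, blue), "fov_y" (degrees; the focal length in pixels is half the picture's height over the tangent of half this angle, whatever the lens; pixels are square), "cx", "cy" (the principal point, pixels), "R" (3x3) and "t" (3): a world point X has camera coordinates R X + t. Camera axes: x right, y down, z forward; pixel columns grow to the right and rows downward; lengths in m; the calibration is good to about 2 mm. A picture is of the moment at which its call begins. There is no depth.
- sign_off(): hands the job in; it is judged then, once.
Trained networks look in the newest picture that a camera, given by its name, has taken for a name from the list of things; names that differ only in an ending like _2 or _b are one class to them, and where a whole thing is asked for, a point or a joint stands for the part that bears it (a point fixed in the world has none). Each returns a list of dicts, best first, with "conf" (0 to 1); they miss things now and then, are a little off and sometimes report something else, mostly with a low value. They report only what shows in the picture. A call takes as long as a camera call.
- look_for(query, camera): "location" ([x, y, z] in m, in world coordinates, good to about 4 mm: the middle of the surface that is visible of it).
- regions_of(query, camera): "region" (480x640 bool, what is visible of it).
- pinpoint(query, camera): "location" ([x, y, z] in m, in world coordinates, good to about 4 mm: a listed point, or the origin of a listed thing).
The state is a dict: "time_s": time; "qpos": joint angles; "joint_velocities": joint speeds; "joint_torque": joint torques, N m; "tcp_pos": TCP position; "ee_rot": TCP orientation; "contact_force": force on the tool from outside, world axes, zero at the start; "wrist_torque": the same for the moment, N m; "gripper_width": opening from 0.0 (shut) to 1.0 (fully open); "grasp_force": force on a finger pad.
Only numpy, scipy, OpenCV 4.12 (cv2) and the standard library are available. Lean on these libraries where they do the work, as an engineer would, in place of code of your own. Each camera call takes 0.05 s, during which the arm holds its last target. There are 200 camera calls.

TASK

Pack the flange kit into the grey caddy: stack the two bored flanges flange-down on the spigot, fully seated, the wide one at the bottom and the narrow one on it; lay the open-ended torque spanner flat in the long trough, lengthwise and centred, and the long coaxial attenuator lying in the shallow dish. Leave the blank flange without a bore, the screwdriver and the short coaxial load where they are.

Things in the scene. Friction and masses are not known exactly. Their poses are not given: they have to be found in the camera images.
- spigot: Caddy module with the centring spigot: black plate 176 x 72 x 6 mm; in its middle a round bright boss 68 mm across, top 8 mm above the origin, and on it an upright steel spigot, 16 mm in diameter, tapering over the last 10 mm to 7 mm, tip 54 mm above the origin. Fixed. Origin: underside centre of the plate, on the spigot axis, 4.5 mm above the bench; x along the 176 mm, z up.
- trough: Caddy module with the long trough: black plate 176 x 72 mm, flat rubber floor 8 mm above the origin, two straight side rails along x, 64 mm apart inside, tops 14 mm above the origin, open at both ends. Fixed. Origin: underside centre, 4.5 mm above the bench; x along the trough, z up.
- dish: Caddy module with the shallow metal dish: black plate 176 x 72 mm; dish 102 mm (x) by 62 mm (y) inside, walls 3 mm thick with tops 16 mm above the origin, floor 9 mm above the origin. Fixed. Origin: underside centre, 4.5 mm above the bench; x along the plate. The 3 modules lie side by side, 76 mm apart in y, in any order, in a fixed tray with walls 16 mm high.
- wide_flange: The wide flanged reducer, brass, loose, standing flange face down: flange 64 mm in diameter and 8 mm thick, hub 34 mm in diameter above it, 28 mm tall in all, with an open round bore of 20 mm right through. Origin: centre of the flange's underside; z up along the bore.
- narrow_flange: The narrow flanged reducer, brass, loose, standing flange face down: flange 46 mm in diameter and 7 mm thick, hub 28 mm in diameter above it, 30 mm tall in all, with an open round bore of 20 mm right through. Origin: centre of the flange's underside; z up along the bore.
- blank_flange: Look-alike to be left: brass blank flange, loose, flange 56 mm in diameter and 8 mm thick, hub 31 mm in diameter, 29 mm tall, its hub closed on top (no bore). Origin: centre of its underside.
- spanner: Open-ended torque spanner lying flat, loose, 151 mm long, 28 mm wide at the jaw, 15 mm thick; handle 13 mm wide. Origin: underside, middle of the whole length; y along its length from the jaw (-y) to the handle end (+y), z up. The handle, where it is to be gripped and where its weight is, runs from y = -11 to +75 mm (middle at y = +32 mm).
- screwdriver: Look-alike to be left: screwdriver lying on the bench, loose, 172 mm long, plain handle 21 mm thick, thin round blade with no open jaw. Origin: underside, middle of its length; y along its length, handle towards +y.
- attenuator: The long coaxial part (attenuator), lying, loose: barrel 38 mm long, hexagonal nut at each end, 13 mm across; 10 mm wide at the grip. Origin: underside, middle of its length; y along the barrel, z up.
- load: Look-alike to be left: the short coaxial part (termination), lying, loose, 24 mm long, 13 mm across, one ribbed nut. Origin: underside, middle of its length; y along the barrel.

How it is judged:
By the outcome, as a careful person would: the job done as asked, in the order asked, and still so for the second after the job is handed in, with the robot touching nothing.
It also fails if it takes over 106 s, if anything falls off the work surface, if the arm or the gripper's body presses on something with over 40 N, if the wrist force passes 120 N, or if a joint passes its speed limit or range.

## Working session

There is one attempt and no reset: what is moved stays moved. The work goes in short steps, Python scripts to look and compute and a tool call to move; the robot and the scene stay as the last step left them, time stands still between calls to the robot, and variables do not carry over. Pictures are saved under pics/ and viewed, at most 14 in all, crops included, and the job is handed in when it is done.

Besides the shell and the picture viewer there is one more tool, called after "Emit:" as name(argument=value, ...) on one line, values as JSON. servo_tool: Moves the arm, as the interface text tells. Its arguments: {"type":"object","properties":{"increments":{"type":"array","items":{"type":"array"}},"jaw":{"type":"number"}},"required":["increments"]}

```bash
ls; mkdir -p pics; cat > h.py <<'E'
import numpy as np, cv2
from workcell import *
def snap(n,f):
    c=camera(n); cv2.imwrite('pics/'+f,c['color'][:,:,::-1]); return c
def K(c):
    f=240/np.tan(np.radians(c['fov_y'])/2); return f
def proj(c,X):
    p=np.array(c['R'])@np.array(X)+np.array(c['t']); f=K(c); return (c['cx']+f*p[0]/p[2], c['cy']+f*p[1]/p[2])
def back(c,u,v,z):
    R=np.array(c['R']);t=np.array(c['t']);f=K(c)
    d=R.T@np.array([(u-c['cx'])/f,(v-c['cy'])/f,1]); o=-R.T@t
    return o+d*(z-o[2])/d[2]
E
python3 - <<'E'
from h import *
for n in ('top','side'):
    c=snap(n,n+'0.png'); print(n,K(c),-np.array(c['R']).T@np.array(c['t']))
    for q in 'spigot trough dish wide_flange narrow_flange blank_flange spanner screwdriver attenuator load'.split():
        r=pinpoint(q,n); 
        for d in r[:2]: print(q,round(d['conf'],2),np.round(d['location'],4), np.round(proj(c,d['location'])))
s=state(); print(s['time_s'],s['tcp_pos'],s['ee_rot'])
E
```

```text
pics
top 597.7149599763312 [ 0.31336549 -0.00921373  1.06928724]
spigot 0.76 [ 0.5413 -0.0989  0.0071] [362. 245.]
spigot 0.23 [ 0.5491 -0.1739  0.0061] [403. 239.]
trough 0.65 [ 0.5497 -0.1745  0.0054] [403. 238.]
dish 0.76 [ 0.5583 -0.2496  0.0022] [443. 232.]
dish 0.16 [0.5828 0.1486 0.0015] [226. 231.]
wide_flange 0.62 [ 0.4959  0.0968 -0.0025] [256. 276.]
wide_flange 0.4 [ 0.5397 -0.0981  0.0041] [362. 246.]
narrow_flange 0.78 [0.5839 0.149  0.0028] [226. 230.]
blank_flange 0.81 [ 4.956e-01  1.915e-01 -1.000e-04] [204. 279.]
spanner 0.97 [ 0.4007  0.1639 -0.0014] [220. 331.]
screwdriver 0.62 [ 0.5495 -0.1735  0.0058] [403. 238.]
screwdriver 0.58 [ 0.6649  0.1637 -0.0013] [217. 189.]
attenuator 0.64 [0.5907 0.2278 0.0012] [183. 229.]
load 0.64 [0.5945 0.0585 0.0034] [275. 222.]
side 600.4965371017604 [ 0.02635343 -0.92046351  0.68427518]
spigot 0.98 [ 0.5351 -0.0984  0.0047] [332. 288.]
spigot 0.33 [0.5866 0.2309 0.0039] [281. 213.]
trough 0.6 [ 0.3995  0.1645 -0.0023] [218. 246.]
trough 0.56 [ 0.5516 -0.1711  0.0061] [359. 305.]
dish 0.6 [ 0.5587 -0.2495  0.0031] [386. 328.]
wide_flange 0.84 [ 0.4965  0.0904 -0.0027] [273. 251.]
wide_flange 0.27 [0.5865 0.1462 0.0022] [298. 229.]
narrow_flange 0.68 [ 0.5847  0.1478 -0.0009] [297. 230.]
blank_flange 0.79 [0.4934 0.1878 0.0032] [253. 229.]
spanner 0.72 [ 0.3985  0.1642 -0.0021] [218. 246.]
screwdriver 0.52 [ 0.6607  0.1656 -0.0014] [322. 219.]
screwdriver 0.21 [ 0.5897  0.0541 -0.0025] [318. 249.]
attenuator 0.64 [ 5.864e-01  2.312e-01 -3.000e-04] [281. 214.]
load 0.46 [ 0.5909  0.0502 -0.0029] [320. 249.]
1.1 [0.16654112 0.60237178 0.40472368] [ 1.05158594e-05  1.34474963e-01  9.90916992e-01 -4.28926455e-06]
```

View pics/top0.png

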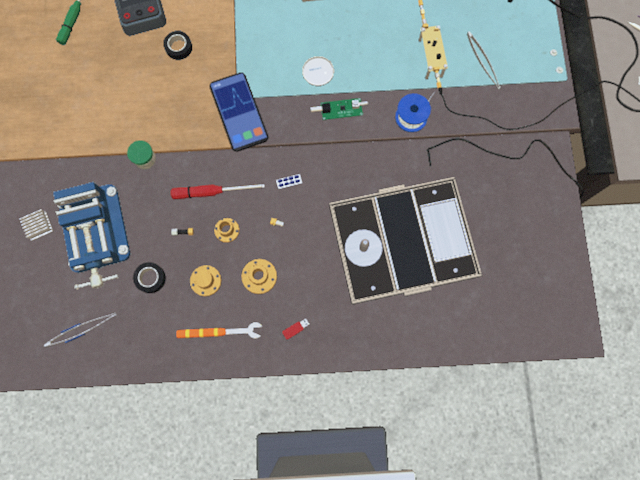

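View pics/side0.png

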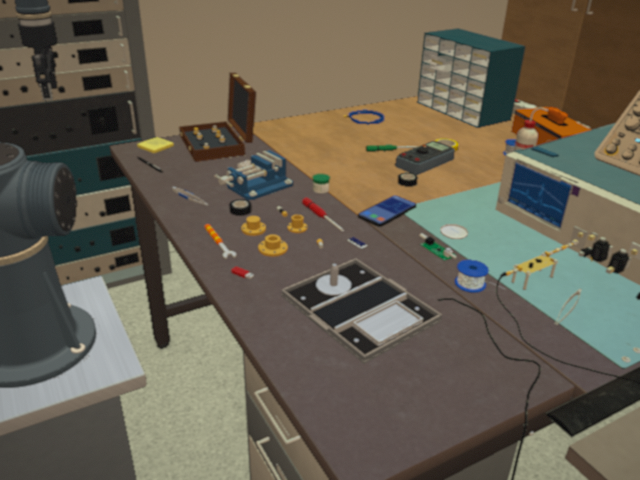

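The pictures show the layout. In the top view the caddy is around (405,240) with the spigot at (363,247), the trough in the middle and the dish at (445,230). The wide flange is at (258,276), the narrow at (227,231) and the blank at (205,280). The spanner is at (220,331) with its jaw to the right, and the attenuator is at (182,231).

```bash
cat >> h.py <<'E'
def rect(c,m,z):
    m=m.astype(np.uint8); cs,_=cv2.findContours(m,cv2.RETR_EXTERNAL,cv2.CHAIN_APPROX_NONE)
    k=max(cs,key=cv2.contourArea)[:,0,:]
    P=np.array([back(c,u,v,z)[:2] for u,v in k],np.float32)*1000
    (a,b),(w,h),t=cv2.minAreaRect(P)
    if w<h: t+=90; w,h=h,w
    ys,xs=np.nonzero(m)
    mean=back(c,xs.mean(),ys.mean(),z)[:2]*1000
    return dict(c=np.round([a,b],1),len=round(w,1),wid=round(h,1),yaw=round(t,1),mean=np.round(mean,1))
E
python3 - <<'E'
from h import *
Z=dict(spigot=.0105,trough=.0125,dish=.0135,wide_flange=.008,narrow_flange=.007,spanner=.0075,attenuator=.0065,screwdriver=.01,blank_flange=.008)
for n in ('top','side'):
    c=camera(n)
    for q,z in Z.items():
        r=regions_of(q,n)
        for d in r[:2]: 
            if d['conf']>.4 and d['region'].sum()>15: print(n,q,round(d['conf'],2),d['region'].sum(),rect(c,d['region'],z))
    if n=='top': cv2.imwrite('pics/crop1.png',cv2.resize(c['color'][170:350,160:300,::-1],None,fx=4,fy=3.3,interpolation=cv2.INTER_CUBIC) if 0 else cv2.resize(c['color'][170:350,160:360,::-1],None,fx=3.3,fy=3.3,interpolation=cv2.INTER_CUBIC)) 
E
```

```text
top spigot 0.75 3879 {'c': array([536.8, -98.7]), 'len': 178.4, 'wid': 75.7, 'yaw': 9.6, 'mean': array([534.2, -98.9])}
top trough 0.8 3768 {'c': array([ 547.3, -174.1]), 'len': 175.4, 'wid': 73.7, 'yaw': 8.6, 'mean': array([ 545.5, -174.3])}
top dish 0.66 3730 {'c': array([ 559.1, -248.2]), 'len': 175.8, 'wid': 74.0, 'yaw': 8.8, 'mean': array([ 557.2, -248.5])}
top dish 0.53 761 {'c': array([491.9, 187.3]), 'len': 56.2, 'wid': 53.2, 'yaw': 62.1, 'mean': array([491.3, 186.9])}
top wide_flange 0.87 971 {'c': array([495. ,  92.4]), 'len': 64.7, 'wid': 63.3, 'yaw': 43.0, 'mean': array([495.1,  92.3])}
top wide_flange 0.56 54 {'c': array([592.9,  54.8]), 'len': 21.0, 'wid': 8.9, 'yaw': 67.8, 'mean': array([593.1,  54.9])}
top narrow_flange 0.59 429 {'c': array([584.5, 148. ]), 'len': 44.2, 'wid': 43.4, 'yaw': 86.7, 'mean': array([583.9, 146.7])}
top spanner 0.69 660 {'c': array([403.4, 165.4]), 'len': 149.6, 'wid': 26.2, 'yaw': 86.7, 'mean': array([400.4, 166.7])}
top attenuator 0.44 94 {'c': array([585.3, 228.7]), 'len': 36.9, 'wid': 9.4, 'yaw': 86.7, 'mean': array([586. , 227.8])}
top 
[... 662 characters left out ...]
'len': 87.3, 'wid': 60.3, 'yaw': 63.3, 'mean': array([493.2,  82.9])}
side wide_flange 0.82 499 {'c': array([497.1,  98.2]), 'len': 89.5, 'wid': 65.1, 'yaw': 87.0, 'mean': array([498.7,  93.9])}
side narrow_flange 0.53 335 {'c': array([500.4, 201.2]), 'len': 85.9, 'wid': 52.5, 'yaw': 65.1, 'mean': array([498.4, 196.4])}
side narrow_flange 0.49 278 {'c': array([594.9, 163.5]), 'len': 86.4, 'wid': 43.9, 'yaw': 62.8, 'mean': array([591.6, 156.9])}
side screwdriver 0.73 249 {'c': array([665.1, 205.5]), 'len': 118.2, 'wid': 28.7, 'yaw': 90.9, 'mean': array([664.8, 193.5])}
side blank_flange 0.68 331 {'c': array([497.8, 195.4]), 'len': 85.3, 'wid': 52.4, 'yaw': 65.1, 'mean': array([496.3, 191.8])}
```

```bash
cat > ov.py <<'E'
from h import *
c=camera('top'); im=c['color'][:,:,::-1]
S=5
def crop(x0,y0,w,h): return cv2.resize(im[y0:y0+h,x0:x0+w],None,fx=S,fy=S,interpolation=cv2.INTER_CUBIC)
def draw(I,x0,y0,X,r,col):
    P=[proj(c,[X[0]+r*np.cos(a),X[1]+r*np.sin(a),X[2]]) for a in np.linspace(0,6.28,40)]
    P=((np.array(P)-[x0,y0]+.5)*S).astype(int); cv2.polylines(I,[P.reshape(-1,1,2)],True,col,1)
A=crop(325,195,80,100)
for r,z in ((.034,.0125),(.0035,.0585)): draw(A,325,195,[.5365,-.0988,z],r,(0,0,255))
B=crop(200,210,80,100)
for x,y,R,h in ((.495,.0924,.032,.028),(.584,.1475,.023,.030)):
    draw(B,200,210,[x,y,0],R,(0,0,255)); draw(B,200,210,[x,y,h],.010,(255,0,0))
cv2.imwrite('pics/ov1.png',np.hstack([A,B])[:600])
E
python3 ov.py
```

```text
(no output)
```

View pics/ov1.png

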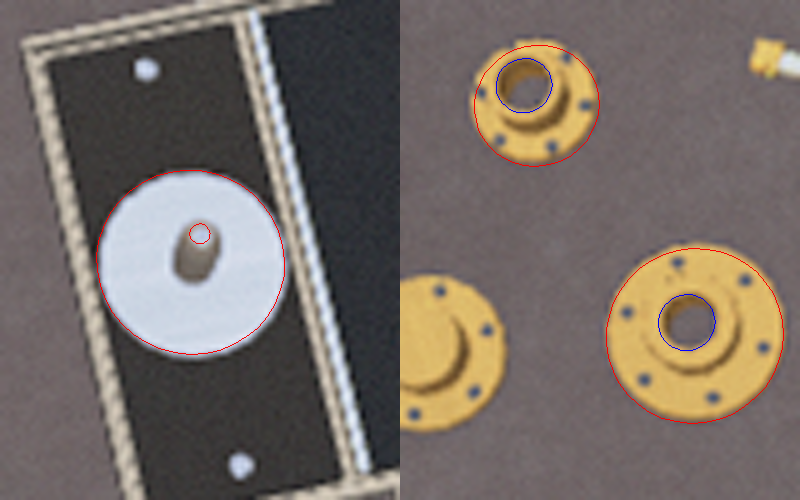

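The spigot boss and tip overlays at (190,262) and (200,233) match, and so do both bores. That fixes the positions well enough, so I'll move above the wide flange.

Emit:
servo_tool(increments=[[[10,-16,0],[0,0,0]],[[24,-37,-12],[0,0,0]],[[24,-37,-12],[0,0,0]],[[24,-37,-12],[0,0,0]],[[24,-37,-12],[0,0,0]],[[24,-37,-12],[0,0,0]],[[24,-37,-12],[0,0,0]],[[24,-37,-12],[0,0,0]]], jaw=0.2)

```text
time_s: 2.95
tcp_pos: [0.3454, 0.326, 0.3206]
ee_rot: [0.0, 0.134, 0.991, 0.0]
contact_force: [0.8, -0.7, 0.4]
gripper_width: 0.8
grasp_force: 0.0
```

Emit:
servo_tool(increments=[[[24,-37,-12],[0,0,0]],[[24,-37,-12],[0,0,0]],[[24,-37,-12],[0,0,0]],[[24,-37,-12],[0,0,0]],[[24,-37,-12],[0,0,0]],[[24,-37,-12],[0,0,0]],[[6,-13,-10],[0,0,0]],[[0,0,0],[0,0,0]]])

```text
time_s: 3.75
tcp_pos: [0.4954, 0.0906, 0.2377]
ee_rot: [-0.001, 0.136, 0.991, -0.0]
contact_force: [-0.2, 1.0, -0.2]
gripper_width: 0.798
grasp_force: 0.0
```

Emit:
servo_tool(increments=[[[0,0,0],[0,0,0]],[[0,0,-20],[0,0,0]],[[0,0,-20],[0,0,0]],[[0,0,-13],[0,0,0]],[[0,0,0],[0,0,0]],[[0,0,0],[0,0,0]]])

```text
time_s: 4.35
tcp_pos: [0.4942, 0.0933, 0.186]
ee_rot: [-0.0, 0.134, 0.991, 0.0]
contact_force: [0.3, -0.0, -0.1]
gripper_width: 0.803
grasp_force: 0.0
```

Emit:
servo_tool(increments=[[[0,0,0],[0,0,0]],[[0,0,0],[0,0,0]],[[0,0,0],[0,0,0]],[[0,0,0],[0,0,0]],[[0,0,0],[0,0,0]],[[0,0,0],[0,0,0]]], jaw=1)

```text
time_s: 4.95
tcp_pos: [0.4947, 0.0924, 0.1869]
ee_rot: [0.001, 0.135, 0.991, 0.0]
contact_force: [0.0, 1.0, 6.8]
gripper_width: 0.378
grasp_force: 58.8
```

Emit:
servo_tool(increments=[[[0,0,10],[0,0,0]],[[0,0,30],[0,0,0]],[[0,0,40],[0,0,0]],[[8,-36,0],[0,0,0]],[[8,-36,0],[0,0,0]],[[8,-36,0],[0,0,0]],[[8,-36,0],[0,0,0]],[[7,-36,0],[0,0,0]]])

```text
time_s: 5.75
tcp_pos: [0.5336, -0.0891, 0.2664]
ee_rot: [0.0, 0.135, 0.991, -0.0]
contact_force: [0.5, 0.9, -2.2]
gripper_width: 0.369
grasp_force: 59.9
```

Emit:
servo_tool(increments=[[[2,-11,0],[0,0,0]],[[0,0,0],[0,0,0]],[[0,0,0],[0,0,0]],[[0,0,0],[0,0,0]]])

```text
time_s: 6.15
tcp_pos: [0.5348, -0.0971, 0.2657]
ee_rot: [-0.001, 0.134, 0.991, 0.0]
contact_force: [0.3, 0.5, -0.4]
gripper_width: 0.371
grasp_force: 59.9
```

```bash
python3 - <<'E'
from h import *
s=state(); print(s['tcp_pos'],s['gripper_width'],s['grasp_force'],s['contact_force'])
ims=[]
for n in('side','top'):
    c=camera(n); u,v=map(int,proj(c,[.5365,-.0988,.06])); im=c['color'][v-50:v+50,u-40:u+40,::-1]
    ims.append(cv2.resize(im,None,fx=5,fy=5,interpolation=cv2.INTER_CUBIC))
    print(n,[ (round(d['conf'],2),np.round(d['location'],4)) for d in pinpoint('wide_flange',n)[:2]])
cv2.imwrite('pics/w1.png',np.hstack(ims))
E
```

```text
[ 0.53482108 -0.09708136  0.26569483] 0.37079449618299903 59.89399753510952 [ 0.34862973  0.52434911 -0.43841771]
side [(0.94, array([ 0.5317, -0.1008,  0.0801]))]
top []
```

View pics/w1.png

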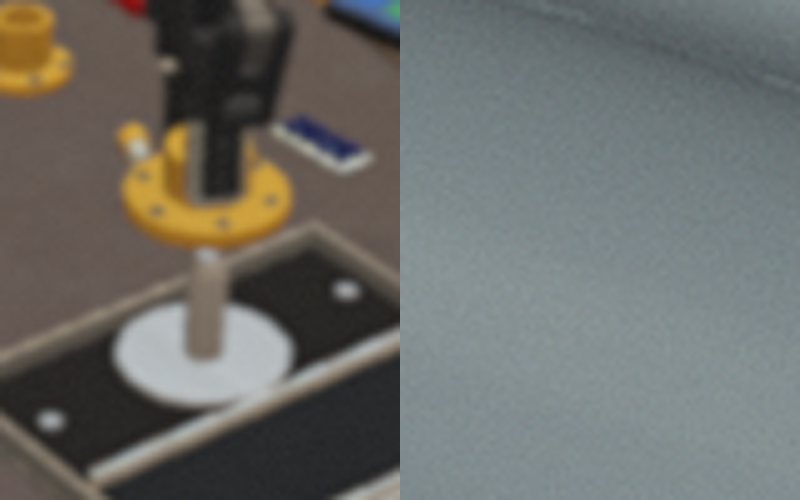

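The flange sits level above the spigot: flange centre at about (208,190) in the crop, spigot at (206,255). They line up in that view, so I'll lower gently.

Emit:
servo_tool(increments=[[[0.5,-0.5,-15],[0,0,0]],[[0,0,-8],[0,0,0]],[[0,0,-8],[0,0,0]],[[0,0,-5],[0,0,0]],[[0,0,0],[0,0,0]],[[0,0,0],[0,0,0]]])

```text
time_s: 6.95
tcp_pos: [0.5361, -0.0992, 0.2297]
ee_rot: [-0.0, 0.135, 0.991, 0.0]
contact_force: [-0.4, -0.3, -1.9]
gripper_width: 0.373
grasp_force: 59.9
```

Emit:
servo_tool(increments=[[[0,0,-10],[0,0,0]],[[0,0,-10],[0,0,0]],[[0,0,-7],[0,0,0]],[[0,0,-2],[0,0,0]],[[0,0,0],[0,0,0]],[[0,0,0],[0,0,0]]])

```text
time_s: 7.55
tcp_pos: [0.5362, -0.0992, 0.2007]
ee_rot: [0.0, 0.134, 0.991, -0.0]
contact_force: [0.7, -0.3, -0.9]
gripper_width: 0.374
grasp_force: 59.9
```

Emit:
servo_tool(increments=[[[0,0,-1],[0,0,0]],[[0,0,-1],[0,0,0]],[[0,0,0],[0,0,0]],[[0,0,0],[0,0,0]]])

```text
time_s: 7.95
tcp_pos: [0.5362, -0.0992, 0.1995]
ee_rot: [0.001, 0.134, 0.991, -0.0]
contact_force: [-0.9, 0.3, 6.5]
gripper_width: 0.376
grasp_force: 60.5
```

Contact at 199.5 mm, so it is seated. I'll release and go to the narrow flange.

Emit:
servo_tool(increments=[[[0,0,0],[0,0,0]],[[0,0,0],[0,0,0]],[[0,0,0],[0,0,0]],[[0,0,10],[0,0,0]],[[0,0,25],[0,0,0]],[[0,0,30],[0,0,0]],[[4,20,0],[0,0,0]],[[8,40,0],[0,0,0]]], jaw=0.3)

```text
time_s: 8.75
tcp_pos: [0.5489, -0.0408, 0.2657]
ee_rot: [0.002, 0.137, 0.991, -0.001]
contact_force: [0.4, -0.4, -0.0]
gripper_width: 0.697
grasp_force: 0.0
```

Emit:
servo_tool(increments=[[[8,40,0],[0,0,0]],[[8,40,0],[0,0,0]],[[8,40,0],[0,0,0]],[[8,40,0],[0,0,0]],[[4,27,-15],[0,0,0]],[[0,0,-15],[0,0,0]],[[0,0,0],[0,0,0]],[[0,0,0],[0,0,0]]])

```text
time_s: 9.55
tcp_pos: [0.5837, 0.1469, 0.2334]
ee_rot: [-0.001, 0.135, 0.991, -0.0]
contact_force: [-0.5, -0.1, 0.6]
gripper_width: 0.705
grasp_force: 0.0
```

```bash
python3 - <<'E'
from h import *
s=state(); print(s['tcp_pos'],s['gripper_width'],s['grasp_force'],s['contact_force'])
ims=[]
for X,n in (([.5365,-.0988,.04],'side'),([.5365,-.0988,.04],'top')):
    c=camera(n); u,v=map(int,proj(c,X)); im=c['color'][v-50:v+50,u-40:u+40,::-1]
    ims.append(cv2.resize(im,None,fx=5,fy=5,interpolation=cv2.INTER_CUBIC))
cv2.imwrite('pics/w2.png',np.hstack(ims))
E
```

```text
[0.58373171 0.14694417 0.23344267] 0.7047553201488186 0.0 [-0.54843896 -0.07659975  0.64910799]
```

View pics/w2.png

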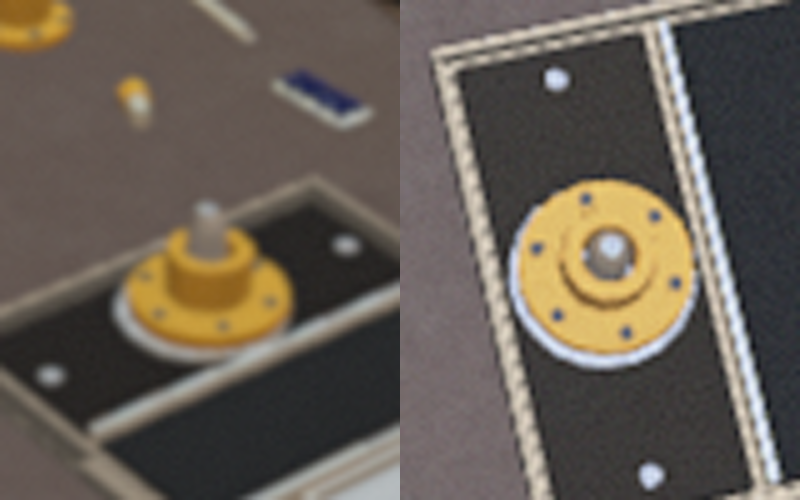

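The wide flange lies flat on the boss with the spigot through it ((208,215) side, (608,255) top). Next I grip the narrow one.

Emit:
servo_tool(increments=[[[0,0,-20],[0,0,0]],[[0,0,-20],[0,0,0]],[[0,0,-7],[0,0,0]],[[0,0,0],[0,0,0]],[[0,0,0],[0,0,0]]])

```text
time_s: 10.15
tcp_pos: [0.5845, 0.1474, 0.1874]
ee_rot: [0.001, 0.135, 0.991, 0.0]
contact_force: [-0.0, -0.6, 0.9]
gripper_width: 0.699
grasp_force: 0.0
```

Emit:
servo_tool(increments=[[[0,0,0],[0,0,0]],[[0,0,0],[0,0,0]],[[0,0,0],[0,0,0]],[[0,0,0],[0,0,0]],[[0,0,0],[0,0,0]],[[0,0,0],[0,0,0]]], jaw=1)

```text
time_s: 10.75
tcp_pos: [0.5845, 0.148, 0.1879]
ee_rot: [0.001, 0.134, 0.991, 0.0]
contact_force: [-0.0, 0.7, 5.5]
gripper_width: 0.292
grasp_force: 59.1
```

Emit:
servo_tool(increments=[[[0,0,10],[0,0,0]],[[0,0,30],[0,0,0]],[[0,0,38],[0,0,0]],[[-7,-36,0],[0,0,0]],[[-7,-36,0],[0,0,0]],[[-7,-36,0],[0,0,0]],[[-7,-36,0],[0,0,0]],[[-7,-36,0],[0,0,0]]])

```text
time_s: 11.55
tcp_pos: [0.5485, -0.0332, 0.2652]
ee_rot: [0.0, 0.134, 0.991, 0.0]
contact_force: [0.8, -0.5, -0.8]
gripper_width: 0.295
grasp_force: 59.2
```

Emit:
servo_tool(increments=[[[-7,-36,0],[0,0,0]],[[-5.7,-30.8,0],[0,0,0]],[[0,0,0],[0,0,0]],[[0,0,-10],[0,0,0]],[[0,0,0],[0,0,0]],[[0,0,0],[0,0,0]]])

```text
time_s: 12.15
tcp_pos: [0.5361, -0.0975, 0.2541]
ee_rot: [-0.001, 0.134, 0.991, 0.0]
contact_force: [0.2, -0.5, -1.5]
gripper_width: 0.294
grasp_force: 59.2
```

Emit:
servo_tool(increments=[[[0,0,-5],[0,0,0]],[[0,0,-5],[0,0,0]],[[0,0,-5],[0,0,0]],[[0,0,0],[0,0,0]],[[0,0,0],[0,0,0]]])

```text
time_s: 12.65
tcp_pos: [0.5363, -0.0988, 0.2394]
ee_rot: [-0.0, 0.134, 0.991, 0.0]
contact_force: [0.2, -0.4, 0.2]
gripper_width: 0.295
grasp_force: 59.2
```

Emit:
servo_tool(increments=[[[0,0,-5],[0,0,0]],[[0,0,-4],[0,0,0]],[[0,0,-1],[0,0,0]],[[0,0,-1],[0,0,0]],[[0,0,0],[0,0,0]],[[0,0,0],[0,0,0]]])

```text
time_s: 13.25
tcp_pos: [0.5364, -0.0989, 0.2288]
ee_rot: [0.0, 0.135, 0.991, -0.0]
contact_force: [0.4, -0.2, -0.9]
gripper_width: 0.292
grasp_force: 59.3
```

Emit:
servo_tool(increments=[[[0,0,-1],[0,0,0]],[[0,0,-1],[0,0,0]],[[0,0,0],[0,0,0]],[[0,0,0],[0,0,0]]])

```text
time_s: 13.65
tcp_pos: [0.5364, -0.0989, 0.2284]
ee_rot: [0.001, 0.134, 0.991, -0.0]
contact_force: [-3.1, 0.4, 10.0]
gripper_width: 0.295
grasp_force: 60.5
```

Emit:
servo_tool(increments=[[[0,0,0],[0,0,0]],[[0,0,0],[0,0,0]],[[0,0,0],[0,0,0]],[[0,0,15],[0,0,0]],[[0,0,30],[0,0,0]],[[-12,25,0],[0,0,-8]],[[-13,30,0],[0,0,-8]],[[-13,30,0],[0,0,-8]]], jaw=0.35)

```text
time_s: 14.45
tcp_pos: [0.498, -0.0134, 0.2718]
ee_rot: [0.0, 0.341, 0.94, 0.0]
contact_force: [-0.1, 1.3, -1.0]
gripper_width: 0.651
grasp_force: 0.0
```

```bash
cat > m.py <<'E'
from h import *
s=state(); print(s['tcp_pos'],s['ee_rot'],s['gripper_width'])
c=camera('top')
for q,z in (('spanner',.010),('attenuator',.008)):
    r=[d for d in regions_of(q,'top')]
    for d in r[:2]: print(q,round(d['conf'],2),d['region'].sum(),rect(c,d['region'],z))
    print([(round(d['conf'],2),np.round(d['location'],4)) for d in pinpoint(q,'top')[:2]])
def hsvpts(u0,u1,v0,v1,z):
    h=cv2.cvtColor(c['color'][v0:v1,u0:u1],cv2.COLOR_RGB2HSV); m=(h[...,1]>150)
    ys,xs=np.nonzero(m); P=np.array([back(c,x+u0,y+v0,z)[:2]*1000 for x,y in zip(xs,ys)])
    return P
P=hsvpts(170,232,315,350,.010)
ctr=P.mean(0); w,V=np.linalg.eigh(np.cov(P.T)); v=V[:,1]; v*=np.sign(v[1]); l=(P-ctr)@v
print('handle',len(P),ctr,np.degrees(np.arctan2(v[1],v[0])),l.min(),l.max())
A=cv2.resize(c['color'][195:355,165:275,::-1],None,fx=3.6,fy=3.6,interpolation=cv2.INTER_CUBIC)
B=cv2.resize(c['color'][190:310,325:405,::-1],(384,576),interpolation=cv2.INTER_CUBIC)
cv2.imwrite('pics/m1.png',np.hstack([A,B]))
E
python3 m.py
```

```text
[ 0.49798509 -0.01338923  0.27179434] [2.70633302e-04 3.40886514e-01 9.40104413e-01 6.24028781e-05] 0.6513023360929401
[]
[]m.py:13: RuntimeWarning: Mean of empty slice.
  ctr=P.mean(0); w,V=np.linalg.eigh(np.cov(P.T)); v=V[:,1]; v*=np.sign(v[1]); l=(P-ctr)@v
  ret = ret.dtype.type(ret / rcount)
  avg = a.mean(axis, **keepdims_kw)
  ret = um.true_divide(
m.py:13: RuntimeWarning: Degrees of freedom <= 0 for slice
  ctr=P.mean(0); w,V=np.linalg.eigh(np.cov(P.T)); v=V[:,1]; v*=np.sign(v[1]); l=(P-ctr)@v
  c *= np.true_divide(1, fact)
  c *= np.true_divide(1, fact)
Traceback (most recent call last):
ValueError: not enough values to unpack (expected 2, got 0)

During handling of the above exception, another exception occurred:

Traceback (most recent call last):
  File "m.py", line 13, in <module>
    ctr=P.mean(0); w,V=np.linalg.eigh(np.cov(P.T)); v=V[:,1]; v*=np.sign(v[1]); l=(P-ctr)@v
                       ~~~~~~~~~~~~~~^^^^^^^^^^^^^
numpy.linalg.LinAlgError: 0-dimensional array given. Array must be at least two-dimensional
```

The arm hides the view from above. The spanner hasn't moved, so I'll measure it in the first picture and look at the stack from the side.

```bash
cat > m.py <<'E'
from h import *
c=camera('top'); im=cv2.imread('pics/top0.png')[:,:,::-1]
def pca(u0,u1,v0,v1,z,f,nm):
    h=cv2.cvtColor(np.ascontiguousarray(im[v0:v1,u0:u1]),cv2.COLOR_RGB2HSV); m=f(h)
    ys,xs=np.nonzero(m); P=np.array([back(c,x+u0,y+v0,z)[:2]*1000 for x,y in zip(xs,ys)])
    ctr=np.median(P,0); w,V=np.linalg.eigh(np.cov(P.T)); v=V[:,1]; v*=np.sign(v[1]); l=(P-ctr)@v; t=(P-ctr)@np.array([-v[1],v[0]])
    print(nm,len(P),ctr.round(1),np.degrees(np.arctan2(v[1],v[0])).round(1),l.min().round(1),l.max().round(1),t.min().round(1),t.max().round(1))
pca(170,228,322,345,.010,lambda h:(h[...,1]>120)&(h[...,2]>120),'handle')
pca(170,270,315,350,.010,lambda h:((h[...,1]>120)|(h[...,1]<25))&(h[...,2]>120),'spanner')
pca(168,198,222,242,.007,lambda h:(((h[...,1]>100)&(h[...,2]>110))|(h[...,2]>135)),'att')
c=camera('side'); u,v=map(int,proj(c,[.5365,-.0988,.04])); B=cv2.resize(c['color'][v-50:v+50,u-40:u+40,::-1],(400,500),interpolation=cv2.INTER_CUBIC)
A=cv2.resize(im[215:345,165:265,::-1],(385,500),interpolation=cv2.INTER_CUBIC)
cv2.imwrite('pics/m1.png',np.hstack([A,B]))
E
python3 m.py
```

```text
handle 414 [399.8 196.6] 89.4 -43.0 43.0 -7.7 7.5
spanner 714 [399.7 167.5] 89.7 -79.2 72.1 -13.5 14.8
att 78 [585.5 239.5] 86.3 -29.5 9.5 -7.2 6.0
```

View pics/m1.png

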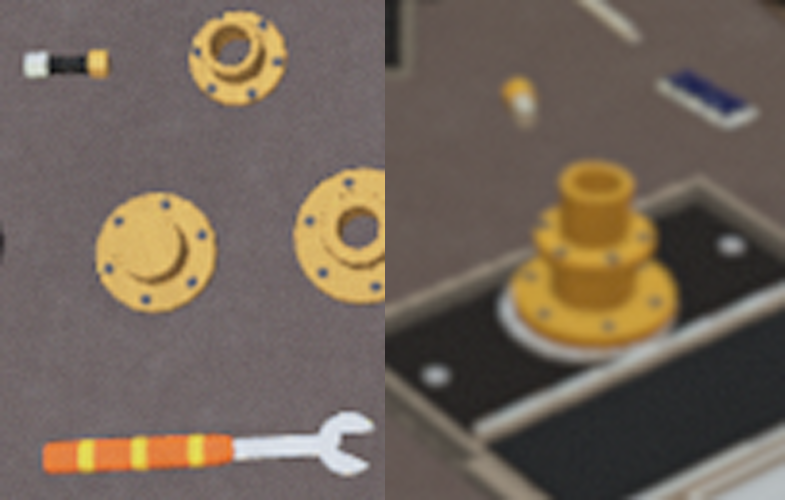

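The side view shows the narrow flange seated level on the wide one (centre about (595,240)). The spanner handle centre is at (399.8,196.6) mm with its axis at 89.4°. Moving there.

Emit:
servo_tool(increments=[[[-12,26,-5],[0,0,-6.4]],[[-12,26,-5],[0,0,-6.4]],[[-12,26,-5],[0,0,-6.4]],[[-12,26,-5],[0,0,-6.4]],[[-12,26,-5],[0,0,-6.4]],[[-12,26,-5],[0,0,-6.4]],[[-12,26,-5],[0,0,-6.4]],[[-14.5,28.5,-5],[0,0,-6.4]]])

```text
time_s: 15.6
tcp_pos: [0.4009, 0.1969, 0.2314]
ee_rot: [0.001, 0.713, 0.701, 0.001]
contact_force: [-0.2, 1.3, 0.9]
gripper_width: 0.653
grasp_force: 0.0
```

Emit:
servo_tool(increments=[[[0,0,-10],[0,0,0]],[[0,0,-20],[0,0,0]],[[0,0,-15],[0,0,0]],[[0,0,-7.7],[0,0,0]],[[0,0,0],[0,0,0]],[[0,0,0],[0,0,0]]])

```text
time_s: 16.2
tcp_pos: [0.4004, 0.1961, 0.179]
ee_rot: [0.0, 0.711, 0.703, 0.0]
contact_force: [0.8, 0.1, 0.5]
gripper_width: 0.647
grasp_force: 0.0
```

Emit:
servo_tool(increments=[[[0,0,0],[0,0,0]],[[0,0,0],[0,0,0]],[[0,0,0],[0,0,0]],[[0,0,0],[0,0,0]],[[0,0,0],[0,0,0]],[[0,0,0],[0,0,0]],[[0,0,0],[0,0,0]]], jaw=1)

```text
time_s: 16.9
tcp_pos: [0.4001, 0.1966, 0.1798]
ee_rot: [0.001, 0.711, 0.703, 0.001]
contact_force: [0.3, -0.4, 5.0]
gripper_width: 0.132
grasp_force: 60.1
```

Emit:
servo_tool(increments=[[[0,0,10],[0,0,0]],[[0,0,40],[0,0,0]],[[0,0,40],[0,0,0]],[[10,-20,10],[0,0,-6]],[[19,-38,0],[0,0,-8]],[[19,-38,0],[0,0,-8]],[[19,-38,0],[0,0,-8]],[[19,-38,0],[0,0,-8]]])

```text
time_s: 17.7
tcp_pos: [0.4859, 0.0232, 0.2796]
ee_rot: [-0.0, 0.902, 0.431, -0.0]
contact_force: [0.4, 1.6, -1.4]
gripper_width: 0.128
grasp_force: 59.3
```

Emit:
servo_tool(increments=[[[19,-38,0],[0,0,-8]],[[19,-38,0],[0,0,-8]],[[19,-38,0],[0,0,-8]],[[19,-38,0],[0,0,-8]],[[17.5,-41.5,0],[0,0,-7]],[[0,0,0],[0,0,-3.6]],[[0,0,0],[0,0,0]],[[0,0,0],[0,0,0]]])

```text
time_s: 18.5
tcp_pos: [0.5784, -0.1682, 0.2788]
ee_rot: [-0.001, 0.997, 0.077, -0.001]
contact_force: [-0.6, 0.4, -0.8]
gripper_width: 0.129
grasp_force: 59.3
```

```bash
python3 - <<'E'
from h import *
s=state(); print(s['tcp_pos'],s['ee_rot'],s['gripper_width'],s['grasp_force'])
c=camera('side'); u,v=map(int,proj(c,[.55,-.16,.06])); cv2.imwrite('pics/s1.png',cv2.resize(c['color'][v-70:v+70,u-90:u+90,::-1],(720,560),interpolation=cv2.INTER_CUBIC))
E
```

```text
[ 0.57844455 -0.16815102  0.2788356 ] [-7.33186261e-04  9.97028168e-01  7.70275730e-02 -1.02367569e-03] 0.12850235425802797 59.3209433555603
```

View pics/s1.png

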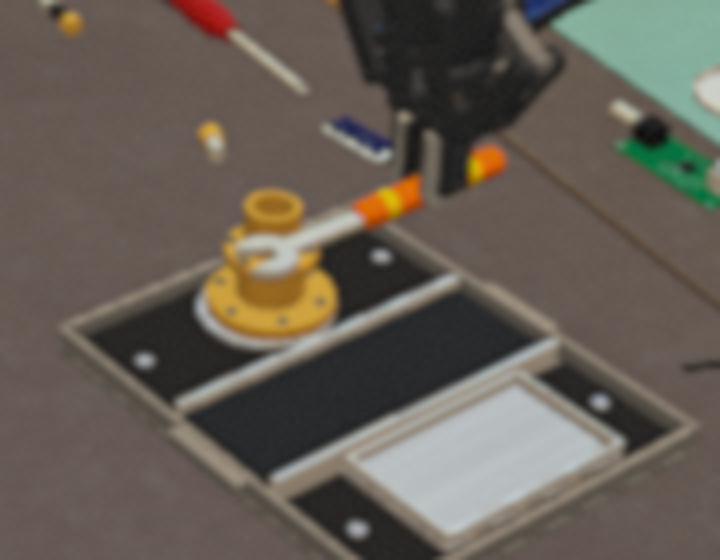

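The spanner is held level along the trough direction (jaw at (270,255), handle end at (500,160)) and is ready to lower.

Emit:
servo_tool(increments=[[[0,0,-20],[0,0,0]],[[0,0,-25],[0,0,0]],[[0,0,-20],[0,0,0]],[[0,0,-12],[0,0,0]],[[0,0,-6],[0,0,0]],[[0,0,-2],[0,0,0]],[[0,0,0],[0,0,0]],[[0,0,0],[0,0,0]]])

```text
time_s: 19.35
tcp_pos: [0.5797, -0.169, 0.1949]
ee_rot: [0.0, 0.997, 0.076, 0.001]
contact_force: [-0.0, -0.1, -1.0]
gripper_width: 0.13
grasp_force: 59.3
```

Emit:
servo_tool(increments=[[[0,0,-1],[0,0,0]],[[0,0,-1],[0,0,0]],[[0,0,0],[0,0,0]],[[0,0,0],[0,0,0]]])

```text
time_s: 19.75
tcp_pos: [0.5795, -0.1691, 0.1923]
ee_rot: [0.0, 0.997, 0.076, 0.0]
contact_force: [-0.6, -0.4, 0.9]
gripper_width: 0.127
grasp_force: 59.6
```

Emit:
servo_tool(increments=[[[0,0,-1],[0,0,0]],[[0,0,0],[0,0,0]],[[0,0,0],[0,0,0]]])

```text
time_s: 20.05
tcp_pos: [0.5795, -0.169, 0.1923]
ee_rot: [0.0, 0.997, 0.076, 0.0]
contact_force: [-1.0, 0.7, 6.3]
gripper_width: 0.131
grasp_force: 60.4
```

Emit:
servo_tool(increments=[[[0,0,0],[0,0,0]],[[0,0,0],[0,0,0]],[[0,0,0],[0,0,0]],[[0,0,15],[0,0,0]],[[0,0,30],[0,0,0]],[[0,0,40],[0,0,0]]], jaw=0.6)

```text
time_s: 20.65
tcp_pos: [0.5787, -0.1686, 0.2759]
ee_rot: [-0.001, 0.997, 0.076, -0.002]
contact_force: [0.1, 0.1, -0.2]
gripper_width: 0.4
grasp_force: 0.0
```

The spanner is down. Now to the attenuator.

Emit:
servo_tool(increments=[[[0,25,0],[0,0,5]],[[0.7,38,0],[0,0,7.5]],[[0.7,38,0],[0,0,7.5]],[[0.7,38,0],[0,0,7.5]],[[0.7,38,0],[0,0,7.5]],[[0.7,38,0],[0,0,7.5]],[[0.7,38,0],[0,0,7.5]],[[0.7,38,0],[0,0,7.5]]])

```text
time_s: 21.45
tcp_pos: [0.5842, 0.1236, 0.277]
ee_rot: [0.0, 0.836, 0.549, 0.0]
contact_force: [-0.5, 0.4, -0.7]
gripper_width: 0.401
grasp_force: 0.0
```

Emit:
servo_tool(increments=[[[0.7,38,0],[0,0,7.5]],[[0.7,38,0],[0,0,7.5]],[[0.4,31.4,-20],[0,0,6.3]],[[0,0,-25],[0,0,0]],[[0,0,0],[0,0,0]],[[0,0,0],[0,0,0]]])

```text
time_s: 22.05
tcp_pos: [0.5859, 0.2293, 0.2314]
ee_rot: [-0.0, 0.722, 0.692, -0.0]
contact_force: [0.3, -0.1, -0.1]
gripper_width: 0.399
grasp_force: 0.0
```

```bash
python3 - <<'E'
from h import *
s=state(); print(s['tcp_pos'],s['ee_rot'],s['gripper_width'],s['grasp_force'])
c=camera('side'); u,v=map(int,proj(c,[.586,.229,.02])); A=cv2.resize(c['color'][v-50:v+50,u-40:u+40,::-1],(400,500),interpolation=cv2.INTER_CUBIC)
print('att',[ (round(d['conf'],2),np.round(d['location'],4)) for d in pinpoint('attenuator','side')[:2]])
c=camera('top'); u,v=map(int,proj(c,[.548,-.174,.02])); B=cv2.resize(c['color'][v-62:v+62,u-50:u+50,::-1],(400,500),interpolation=cv2.INTER_CUBIC)
for q in('spanner',):
  for d in regions_of(q,'top')[:2]: print(q,d['conf'],rect(c,d['region'],.02))
print(q,[ (round(d['conf'],2),np.round(d['location'],4)) for d in pinpoint('spanner','top')[:2]])
for d in regions_of('trough','top')[:1]: print('trough',d['conf'],rect(c,d['region'],.015))
cv2.imwrite('pics/s2.png',np.hstack([A,B]))
E
```

```text
[0.58594746 0.22931538 0.23139209] [-1.65952058e-04  7.22169704e-01  6.91715803e-01 -3.74480291e-04] 0.39874833494508316 0.0
att [(0.6, array([ 0.5873,  0.2294, -0.0007]))]
spanner 0.95 {'c': array([ 548.7, -177.1]), 'len': 146.9, 'wid': 25.6, 'yaw': 6.1, 'mean': array([ 546.2, -174.1])}
spanner [(0.67, array([ 0.5507, -0.1718,  0.0095]))]
trough 0.87 {'c': array([ 547.1, -174.1]), 'len': 179.5, 'wid': 76.4, 'yaw': 9.4, 'mean': array([ 544. , -174.5])}
```

View pics/s2.png

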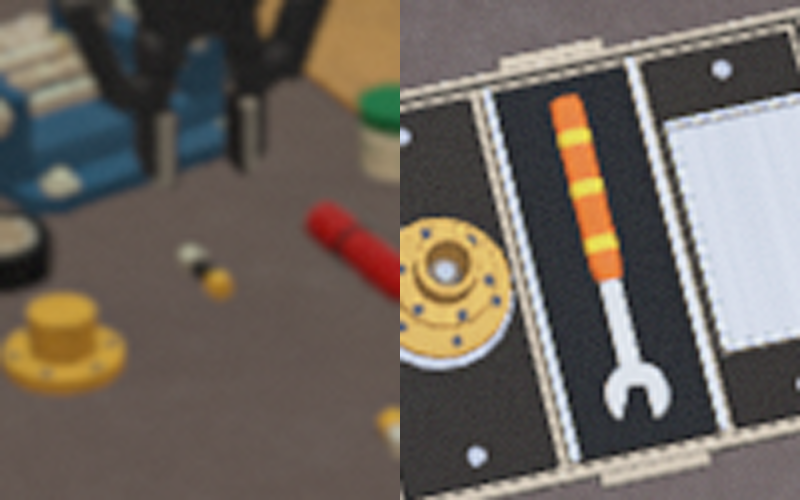

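The spanner lies centred in the trough ((610,260) in the top crop). The attenuator is at (205,270) in the side crop, under the fingers, so I'll descend.

Emit:
servo_tool(increments=[[[0,0,-20],[0,0,0]],[[0,0,-20],[0,0,0]],[[0,0,-10],[0,0,0]],[[0,0,-4],[0,0,0]],[[0,0,0],[0,0,0]],[[0,0,0],[0,0,0]]])

```text
time_s: 22.95
tcp_pos: [0.5865, 0.2295, 0.1777]
ee_rot: [0.0, 0.722, 0.692, 0.001]
contact_force: [0.9, -0.0, 0.4]
gripper_width: 0.4
grasp_force: 0.0
```

Emit:
servo_tool(increments=[[[0,0,0],[0,0,0]],[[0,0,0],[0,0,0]],[[0,0,0],[0,0,0]],[[0,0,0],[0,0,0]],[[0,0,0],[0,0,0]]], jaw=1)

```text
time_s: 23.45
tcp_pos: [0.5864, 0.2296, 0.178]
ee_rot: [0.0, 0.722, 0.692, 0.001]
contact_force: [0.7, 0.3, 6.4]
gripper_width: 0.081
grasp_force: 61.9
```

Emit:
servo_tool(increments=[[[0,0,10],[0,0,0]],[[0,0,40],[0,0,0]],[[0,0,45],[0,0,0]],[[-1,-20,3],[0,0,0]],[[-2,-40,0],[0,0,-7]],[[-2,-40,0],[0,0,-7]],[[-2,-40,0],[0,0,-7]],[[-2,-40,0],[0,0,-7]]])

```text
time_s: 24.25
tcp_pos: [0.5766, 0.0482, 0.2754]
ee_rot: [0.0, 0.869, 0.495, 0.0]
contact_force: [1.0, -0.0, -0.5]
gripper_width: 0.081
grasp_force: 61.2
```

Emit:
servo_tool(increments=[[[-3,-40,0],[0,0,-7]],[[-3,-40,0],[0,0,-7]],[[-3,-40,0],[0,0,-7]],[[-3,-40,0],[0,0,-7]],[[-3,-40,0],[0,0,-7]],[[-3,-40,0],[0,0,-7]],[[-3,-40,0],[0,0,-7]],[[0,-18,0],[0,0,-1.8]]])

```text
time_s: 25.05
tcp_pos: [0.5557, -0.252, 0.2754]
ee_rot: [0.001, 0.997, 0.074, 0.001]
contact_force: [-0.2, 0.9, -0.1]
gripper_width: 0.083
grasp_force: 61.2
```

Emit:
servo_tool(increments=[[[0,0,-20],[0,0,0]],[[0,0,-30],[0,0,0]],[[0,0,-20],[0,0,0]],[[0,0,-8],[0,0,0]],[[0,0,0],[0,0,0]],[[0,0,0],[0,0,0]]])

```text
time_s: 25.65
tcp_pos: [0.5565, -0.2484, 0.1977]
ee_rot: [0.0, 0.997, 0.077, 0.0]
contact_force: [0.0, 0.0, 0.6]
gripper_width: 0.081
grasp_force: 61.2
```

Emit:
servo_tool(increments=[[[2,0,-3],[0,0,0]],[[0,0,-2],[0,0,0]],[[0,0,-1],[0,0,0]],[[0,0,0],[0,0,0]],[[0,0,0],[0,0,0]]])

```text
time_s: 26.15
tcp_pos: [0.5583, -0.2486, 0.1915]
ee_rot: [0.0, 0.997, 0.076, 0.0]
contact_force: [0.7, 0.6, 2.7]
gripper_width: 0.084
grasp_force: 61.6
```

Emit:
servo_tool(increments=[[[0,0,-0.7],[0,0,0]],[[0,0,0],[0,0,0]],[[0,0,0],[0,0,0]]])

```text
time_s: 26.45
tcp_pos: [0.5583, -0.2486, 0.1915]
ee_rot: [0.0, 0.997, 0.076, 0.001]
contact_force: [-1.2, 1.0, 7.0]
gripper_width: 0.086
grasp_force: 62.1
```

Emit:
servo_tool(increments=[[[0,0,0],[0,0,0]],[[0,0,0],[0,0,0]],[[0,0,0],[0,0,0]],[[0,0,15],[0,0,0]],[[0,0,40],[0,0,0]],[[0,0,45],[0,0,0]],[[0,30,10],[0,0,0]],[[0,45,10],[0,0,0]]], jaw=0.7)

```text
time_s: 27.25
tcp_pos: [0.5588, -0.1752, 0.3134]
ee_rot: [0.002, 0.997, 0.074, 0.003]
contact_force: [0.7, 0.5, 0.3]
gripper_width: 0.296
grasp_force: 0.0
```

Emit:
servo_tool(increments=[[[0,45,0],[0,0,0]],[[0,45,0],[0,0,0]],[[0,45,0],[0,0,0]],[[0,45,0],[0,0,0]],[[0,45,0],[0,0,0]],[[0,45,0],[0,0,0]],[[0,45,0],[0,0,0]],[[0,0,0],[0,0,0]]])

```text
time_s: 28.05
tcp_pos: [0.5572, 0.1464, 0.3113]
ee_rot: [-0.001, 0.997, 0.079, 0.001]
contact_force: [0.8, -0.1, 0.1]
gripper_width: 0.302
grasp_force: 0.0
```

```bash
python3 - <<'E'
from h import *
s=state(); print(s['time_s'],s['tcp_pos'],s['gripper_width'])
c=camera('top'); B=cv2.resize(c['color'][165:315,320:490,::-1],(560,494),interpolation=cv2.INTER_CUBIC)
c=camera('side'); u,v=map(int,proj(c,[.5365,-.0988,.04])); A=cv2.resize(c['color'][v-60:v+60,u-25:u+30,::-1],(226,494),interpolation=cv2.INTER_CUBIC)
cv2.imwrite('pics/end.png',np.hstack([B,A]))
E
```

```text
28.05 [0.55719217 0.14644755 0.31134429] 0.301656854623292
```

View pics/end.png

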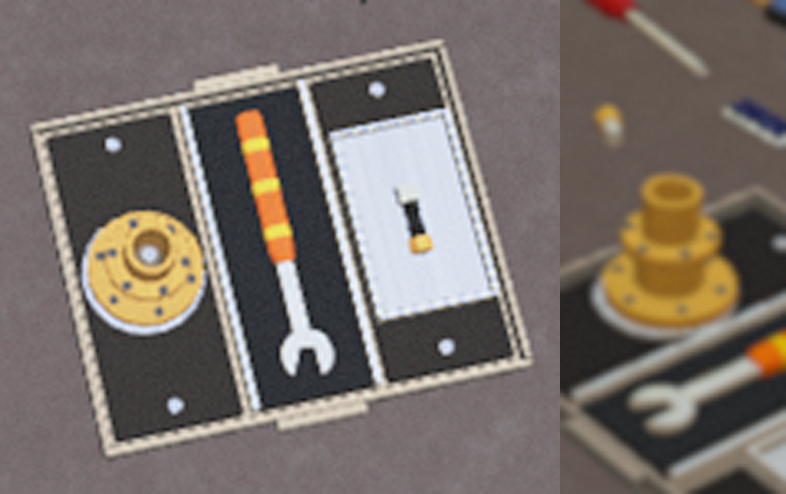

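The final view shows every item in place: the stack at (147,268), the spanner centred in the trough at (285,240) and the attenuator lying in the dish at (413,220). The arm is clear, so I'm handing the job in.

```bash
python3 -c "
from workcell import *
print(sign_off())"
```

```text
the job is handed in; nothing more can be done
None
```

The kit is packed and handed in at about 28 s: wide and narrow flanges seated on the spigot in that order, spanner centred in the trough, attenuator lying in the dish, and the three look-alikes never handled.

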